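# Snap a specimen clamp shut with spring pliers

## Robot

A 6-joint arm with a two-finger parallel gripper is mounted at the origin on the work surface. World frame = base frame: x ahead of the robot, y to its left, z up, the work surface at z = 0. Lengths are in mm, angles in rad, forces in N, time in s.
With the tool pointing down it reaches from about 250 to 775 mm from the base axis. Payload 8.9 kg.
Tool frame: the origin (TCP) lies at the very end of the fingers, on their centre line; the grasp point (between the pads) lies 19 mm behind it; z points along the fingers, y is the line along which they close (so a half turn about z gives the same grasp; the last joint's range is limited). The gripper opens to 85 mm and grips with 20 to 120 N. Pads are 22 mm wide; open, the fingers measure 114 mm over their backs; the gripper's body (76 mm by 85 mm) begins 54 mm behind the grasp point. The pads swing forward as they close: fully open they stand 13 mm farther back than shut.
Start: joints at [1.122, 0.291, -0.153, 1.127, 0, 1.431], TCP at [160.05, 500.008, 231.305] pointing down, gripper open.
Joint ranges: [-2.52, 2.52], [-0.91, 1.74], [-1.3, 1.37], [-1.96, 2.02], [-1.52, 1.47], [-3.14, 3.14]. Speed limits (rad/s): [2.22, 2.22, 2.79, 3.14, 3.14, 3.14].

## Interface

Orientations are given as a rotation vector (axis times angle).
In Python, from rig import sense, capture, camera_params, hand_in gives the robot as it stands. The module is installed in compiled form; this text tells all that it offers.
- The arm moves only by the tool carry_out, never from a script. Its argument "commands" is one flat list of numbers, 7 for each row, row after row: the opening, from 0 (shut) to 1 (fully open), then the shift along the tool's x, y, z in mm, then the turn, a rotation vector about the tool's x, y, z in rad. A call has exactly 8 rows; each row shifts and turns the commanded pose from where the row before left it, along the tool's axes as they then stand; what a row does not reach is not made up. A row lasts 1/8 s, in which the tool goes at most 62.5 mm and 10.7 degrees, less where a joint would pass 70% of its speed; a pose out of reach is approached as far as the arm can. A call is refused whole if a number of a shift passes 62.5 or a number of a turn 0.188, either way. A call with a gripper value outside its range is refused whole. The fingers move at their own pace and stop on an object; "grip_force" is the grip in N (left out, the last holds). Time passes only in rows, so rows that do not move let the fingers close, or fill a call up. It gives the time, the measured TCP pose, the force, the opening and the grip force at its end, in the units of the state.
- sense(): the state, without advancing time (a new reading comes with each control period).
- capture(name): name is "side" or "top" or "wrist"; returns the picture (420x560x3 uint8, blue, green, red); there is no depth.
- camera_params(name): a dict with "camera_matrix" (3x3 intrinsics, pixels), "R" (3x3) and "t" (3): a world point X has camera coordinates R X + t. Camera axes: x right, y down, z forward; pixel columns grow to the right and rows downward; lengths in mm; the calibration is good to about 2 mm. A picture is of the moment at which its call begins: read the wrist's pose just before it. camera_params takes no time and is no camera call; for the wrist camera it gives the pose at the moment of the call.
- hand_in(): hands the job in; it is judged then, once.
The state is a dict: "clock": time; "qpos": joint angles; "joint_velocities": joint speeds; "joint_torque": joint torques, N m; "position": TCP position; "eef_rot": TCP orientation; "force": force on the tool from outside, world axes, zero at the start; "ft_torque": the same for the moment, N m; "grip_width": finger opening in mm; "finger_force": force on a finger pad.
Only numpy, scipy, OpenCV 4.12 (cv2) and the standard library are available. Lean on these libraries where they do the work, as an engineer would, in place of code of your own. Each camera call takes 0.05 s, during which the arm holds its last target. There are 200 camera calls.

## Task

Take the spring pliers out of their stand, set their jaws astride the two upright steel posts of the specimen clamp, and squeeze both posts together evenly until the clamp snaps shut around the specimen. Do it gently: do not shove the clamp's sprung carriage sideways, do not squeeze harder than the snap needs, and touch the clamp only with the pliers. Then stand the pliers back upright in their stand, let go, and leave everything else on the bench where it is.

Things in the scene. Friction and masses are not known exactly. Their poses are not given: they have to be found in the camera images.
- clamp: Specimen clamp: dark steel base 130 x 110 x 12 mm bolted to the bench; origin at the centre of its underside, z up. On it: aluminium carriage (top at z = 20 mm), black round specimen (31 mm wide, top at z = 45 mm) in the middle inside a grey two-part collar (outer radius 23 mm, top at z = 40 mm) whose two arms reach to -x, each with an upright steel post.
- posts (a point): Point on the clamp base at (-36, 0, 40) mm, axes as the clamp's, about midway between the posts (oiled, 10 mm diameter, z = 21 to 55 mm above the bench). Rest post: centre at this x, y anywhere from -13 to -5 mm (set by a stiff screw, not measured: find it by touch or sight). Lever post: centre at y = +16 mm open, +9 mm snapped. Over their outsides: 31 to 39 mm open, 24 to 32 mm snapped.
- lever_post (a point): Centre of the top of the lever post (the +y one), 55 mm above the bench; moves with the lever and the carriage.
- lever (a joint): Angle (rad) of the clamp's moving half about its upright hinge at clamp (26, 0) mm: 0 open (starts at 0 to 0.015), 0.117 fully snapped (7 mm at the post). It resists with up to about 10 N at the post a third of the way, gives way past 0.09, then pulls itself shut with a click and stays shut. The posts stand 14 N each.
- specimen (a point): Centre of the specimen's top face, 45 mm above the bench; rides with both posts on the carriage, which gives sideways along the clamp's y (0 at rest, spring 1500 N/m either way; it must stay within 1.5 mm), so an uneven push shows as side force on the tool. As the rest post stands still, the pliers should follow over towards it (-y) while the lever closes.
- pliers: Spring pliers, 130 mm tall, about 0.2 kg, upright with jaws down; origin on the hinge pin (58 mm above the bench in the stand), z up, x along the pin, handles spread along y. This body is the half with the +y handle and -y jaw: squeezed, it leans by half of joint pliers_b.
- grip (a point): Midway between the two rubber handle rolls, 64 mm above the pin (open). Rolls: 26 mm long along x, 12 mm in diameter, centres at y = +-28 mm: 68 mm over their outsides. Grip from above, fingers closing along y.
- jaws (a point): Midway between the two steel nose rollers, 47 mm below the pin (open). Noses: 18 mm long along x, 10 mm in diameter, centres at y = +-30 mm: free gap 50 mm. They press on the posts.
- pliers_b (a joint): Closing angle (rad) between the halves: 0 open (spring about 5 N at the rolls, 8 N closed), 0.552 fully closed. Roll centres lie 70 mm, nose centres 56 mm from the pin. Fully closed: 31 mm over the rolls, noses 22 mm apart and 54 mm below the pin, rolls 69 mm above it; nearly linear between.
- stand: Pliers stand: fixed black pocket, foot 60 x 100 mm; origin at the centre of its underside, z up. Pocket inside 25 mm (x) by 76 mm (y), floor at z = 6 mm, side walls to z = 42 mm, end walls to z = 22 mm. The pliers stand in it on their noses, axes along the stand's (either way round).
- puck_a: Bystander: black round mounted specimen, 30 mm wide, 22 mm tall, just beyond the clamp.
- puck_b: Bystander: clear round mounted specimen, 30 mm wide, 22 mm tall, just beyond the clamp.
- driver: Bystander: screwdriver 160 mm long, lying just beyond the stand.
- dish: Bystander: flat glass dish 90 mm wide, 16 mm tall.
- objective: Bystander: steel microscope objective, 32 mm wide, 46 mm tall.
- wash: Bystander: white plastic bottle, 60 mm wide, 150 mm tall.
Mind the look-alikes: they are no part of the job. Several things look just like the clamp: the one meant starts farthest to the robot's left.

How it is judged:
By the outcome, as a careful person would: the job done as asked, in the order asked, and still so for the second after the job is handed in, with the robot touching nothing.
It also fails if it takes over 64 s, if anything falls off the work surface, if the arm or the gripper's body presses on something with over 40 N, if the wrist force passes 120 N, or if a joint passes its speed limit or range.

## Working session

There is one attempt and no reset: what is moved stays moved. The work goes in short steps, Python scripts to look and compute and a tool call to move; the robot and the scene stay as the last step left them, time stands still between calls to the robot, and variables do not carry over. Pictures are saved under pics/ and viewed, at most 10 in all, crops included, and the job is handed in when it is done.

Besides the shell and the picture viewer there is one more tool, called after ">>>" as name(argument=value, ...), one argument or row to a line, values as JSON. carry_out: Moves the arm, as the interface text tells. Its arguments: {"type":"object","properties":{"commands":{"type":"array"},"grip_force":{"type":"number"}},"required":["commands"]}

```bash
mkdir -p pics; python3 - <<'E'
from rig import *
import cv2,numpy as np
s=sense();print({k:np.round(v,3) for k,v in s.items()})
for n in("top","side"):
    im=capture(n);cv2.imwrite(f"pics/{n}0.png",cv2.resize(im,(800,600),interpolation=cv2.INTER_CUBIC))
    p=camera_params(n);print(n,p)
im=capture("wrist");cv2.imwrite("pics/w0.png",im)
E
```

```text
{'clock': np.float64(0.0), 'qpos': array([ 1.122,  0.291, -0.154,  1.127,  0.   ,  1.432]), 'joint_velocities': array([ 0.002,  0.001,  0.   , -0.   , -0.001,  0.001]), 'joint_torque': array([-2.0000e-03, -5.3714e+01,  3.3137e+01,  1.6000e-02, -0.0000e+00,
        0.0000e+00]), 'position': array([159.862, 499.614, 230.726]), 'eef_rot': array([-4.850e-01, -3.104e+00,  2.000e-03]), 'force': array([-0.022,  0.533, -0.318]), 'ft_torque': array([-0.012,  0.026,  0.024]), 'finger_force': np.float64(0.0), 'grip_width': np.float64(85.226)}
top {'camera_matrix': array([[387.43406919,   0.        , 283.82723857],
       [  0.        , 387.43406919, 207.35202971],
       [  0.        ,   0.        ,   1.        ]]), 'R': array([[-0.02315848, -0.99932319,  0.02858041],
       [-0.99776968,  0.02131335, -0.06325673],
       [ 0.06260478, -0.02998159, -0.99758796]]), 't': array([  28.66890257,  513.88121621, 1085.54089011])}
side {'camera_matrix': array([[451.22372412,   0.        , 277.46264135],
       [  0.        , 451.22372412, 209.7463729 ],
       [  0.        ,   0.        ,   1.        ]]), 'R': array([[ 0.80780112, -0.589142  , -0.01921098],
       [-0.43571998, -0.57485223, -0.69259874],
       [ 0.39699553,  0.56785264, -0.72106721]]), 't': array([-390.32251621,  299.64593262,  958.59177656])}
```

View pics/top0.png

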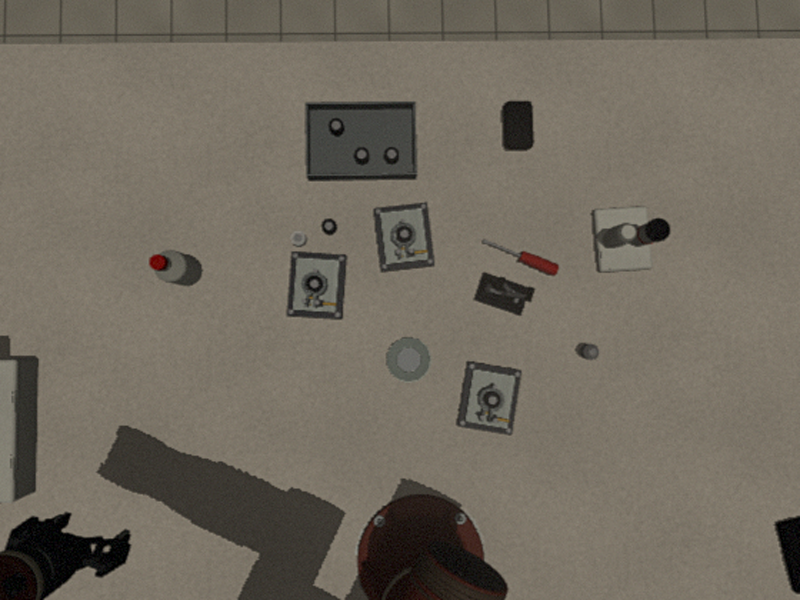

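View pics/side0.png

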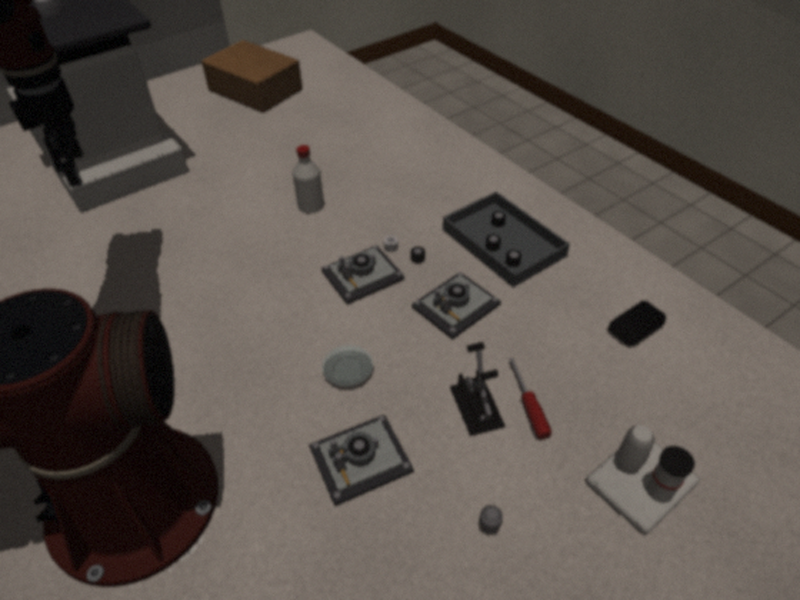

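The top view (800x600) shows the leftmost clamp centred at (316,286), with its posts towards the robot near (315,300). The stand with the pliers is at (504,294), its long axis tilted. The side view agrees. Next I localise both roughly, then look with the wrist camera.

```bash
cat > h.py <<'E'
from rig import *
import cv2,numpy as np
from scipy.spatial.transform import Rotation as Ro
def ray(p,uv,z):
    K,R,t=p["camera_matrix"],p["R"],p["t"]
    d=R.T@np.linalg.inv(K)@np.array([uv[0],uv[1],1.]);c=-R.T@t
    return c+d*(z-c[2])/d[2]
def proj(p,X):
    c=p["R"]@np.asarray(X,float)+p["t"];c=p["camera_matrix"]@c;return c[:2]/c[2]
def pose():
    s=sense();return s["position"],Ro.from_rotvec(s["eef_rot"]),s
def rel(xyz,yaw):
    """shift in tool axes and yaw turn to reach a downward pose with tool y along yaw"""
    p,R,s=pose()
    return R.inv().apply(np.array(xyz)-p),R.as_matrix()
E
python3 - <<'E'
from h import *
p=camera_params("top")
f=lambda u,v,z:np.round(ray(p,(u*.7,v*.7),z),1)
print("clampcorners",[f(u,v,12) for u,v in((291,252),(347,255),(343,319),(288,315))])
print("spec",f(315,283,45))
print("stand",[f(u,v,20) for u,v in((483,273),(534,288),(523,315),(475,299))])
print(Ro.from_rotvec(sense()["eef_rot"]).as_matrix().round(3))
w=camera_params("wrist");print(w["camera_matrix"],w["R"],-w["R"].T@w["t"])
E
```

```text
clampcorners [array([607.9, 243.5,  12. ]), array([599.7, 132.2,  12. ]), array([472. , 142.2,  12. ]), array([482.3, 250.7,  12. ])]
spec [541.9 192.2  45. ]
stand [array([ 557.2, -138.5,   20. ]), array([ 525.1, -239.8,   20. ]), array([ 471.7, -215.8,   20. ]), array([ 505.6, -120.9,   20. ])]
[[-0.952  0.305 -0.   ]
 [ 0.305  0.952 -0.001]
 [ 0.    -0.001 -1.   ]]
[[362.32016475   0.         274.67322674]
 [  0.         362.32016475 209.84182028]
 [  0.           0.           1.        ]] [[ 3.04576561e-01  9.52487847e-01 -1.39207543e-04]
 [ 9.11161763e-01 -2.91319151e-01  2.91405891e-01]
 [ 2.77520016e-01 -8.88822450e-02 -9.56599491e-01]] [ 89.16890475 524.0159611  374.20315784]
```

>>> carry_out(
  commands=[1, -50, -25, -2.5, 0, 0, 0, 1, -50, -25, -2.5, 0, 0, 0, 1, -50, -25, -2.5, 0, 0, 0, 1, -50, -25, -2.5, 0, 0, 0, 1, -50, -25, -2.5, 0, 0, 0, 1, -50, -25, -2.5, 0, 0, 0, 1, -50, -25, -2.5, 0, 0, 0, 1, -50, -23, -2.5, 0, 0, 0],
)

```text
clock: 1.15
position: [481.7, 187.9, 251.3]
eef_rot: [-0.485, -3.104, -0.0]
force: [0.1, -0.1, -0.8]
grip_width: 85.5
finger_force: 0.0
```

```bash
python3 - <<'E'
from h import *
import pickle
print(sense()["position"])
p=camera_params("wrist");im=capture("wrist");pickle.dump((p,im),open("w1.pkl","wb"))
cv2.imwrite("pics/w1.png",cv2.resize(im,(800,600),interpolation=cv2.INTER_CUBIC))
E
```

```text
[481.66569143 187.89987083 251.30417096]
```

View pics/w1.png

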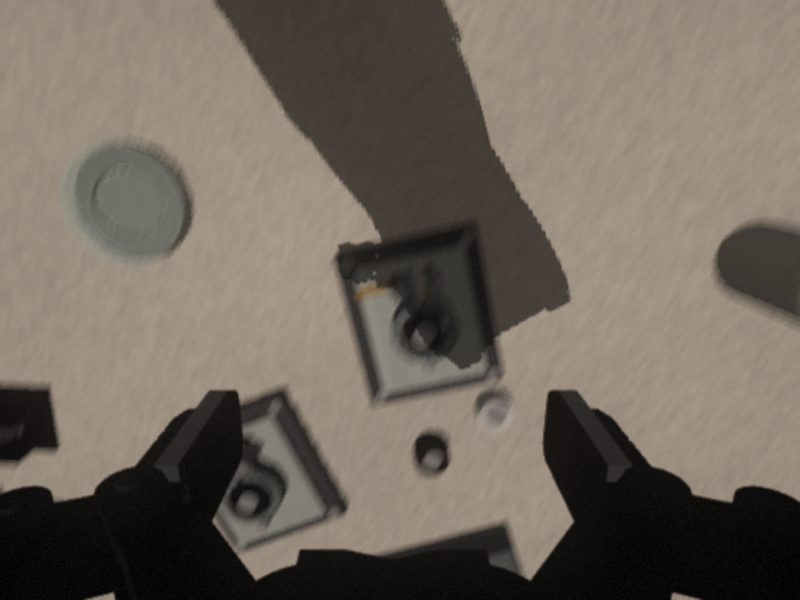

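The wrist view shows the clamp at (420,315), rotated in the picture, with its upper right in the robot's shadow. I enlarge and brighten that part.

```bash
python3 - <<'E'
from h import *
import pickle
p,im=pickle.load(open("w1.pkl","rb"))
c=im[150:290,225:365].astype(float)
c=(255*(c/255)**.5).clip(0,255).astype(np.uint8)
c=cv2.resize(c,(600,600),interpolation=cv2.INTER_CUBIC)
cv2.imwrite("pics/w1c.png",c)
E
```

```text
(no output)
```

View pics/w1c.png

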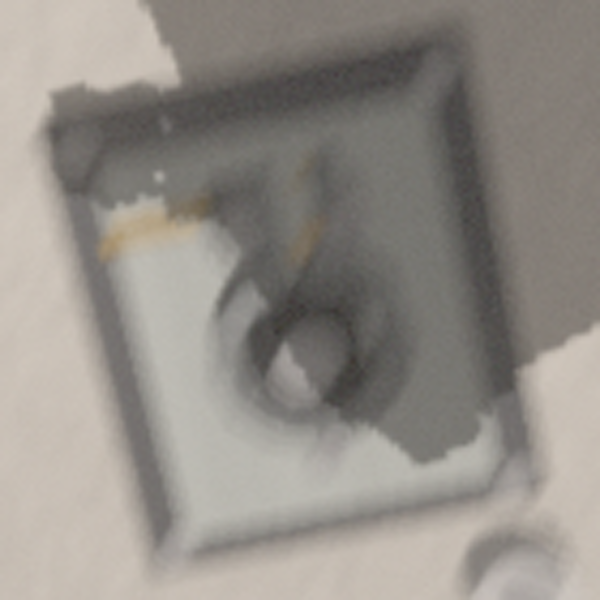

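The crop shows the base's corners at about (50,125), (468,30), (535,485) and (155,570), and the specimen's top centre at (312,355). Lever and rest arms sit near (235,200) and (310,190).

>>> carry_out(
  commands=[1, -12.8, -44.9, 0, 0, 0, 0, 1, -12.8, -44.9, 0, 0, 0, 0, 1, -12.8, -44.9, 0, 0, 0, 0, 1, -12.8, -44.9, 0, 0, 0, 0, 1, -12.8, -44.9, 0, 0, 0, 0, 1, -12.8, -44.9, 0, 0, 0, 0, 1, -12.8, -44.9, 0, 0, 0, 0, 1, -12.8, -44.9, 0, 0, 0, 0],
)

```text
clock: 2.2
position: [468.3, -185.3, 251.2]
eef_rot: [-0.485, -3.104, -0.0]
force: [0.9, 0.9, -0.5]
grip_width: 85.3
finger_force: 0.0
```

```bash
python3 - <<'E'
from h import *
import pickle
p,_=pickle.load(open("w1.pkl","rb"))
q=lambda u,v:(225+u/4.2857-.4,150+v/4.2857-.4)
W=[ray(p,q(*c),12) for c in((50,125),(468,30),(535,485),(155,570))]
print(np.round(W,1),np.mean(W,0)); print("spec",ray(p,q(312,355),45))
loc=np.array([(-65,-55),(-65,55),(65,55),(65,-55)],float)
W=np.array(W)[:,:2]
A,B=loc-loc.mean(0),W-W.mean(0)
print("yaw",np.arctan2((A[:,0]*B[:,1]-A[:,1]*B[:,0]).sum(),(A*B).sum()))
print(sense()["position"])
p=camera_params("wrist");im=capture("wrist");pickle.dump((p,im),open("w2.pkl","wb"))
c=im[60:330,100:460]
c=(255*(c/255.)**.5).clip(0,255).astype(np.uint8)
cv2.imwrite("pics/w2.png",cv2.resize(c,(800,600),interpolation=cv2.INTER_CUBIC))
E
```

```text
[[476.1 148.2  12. ]
 [485.1 254.3  12. ]
 [609.3 239.7  12. ]
 [602.2 134.   12. ]] [543.1778112 194.0543228  12.       ]
spec [542.70610487 194.77110285  45.        ]
yaw -0.09823297480759655
[ 468.3342714  -185.25858136  251.19460738]
```

View pics/w2.png

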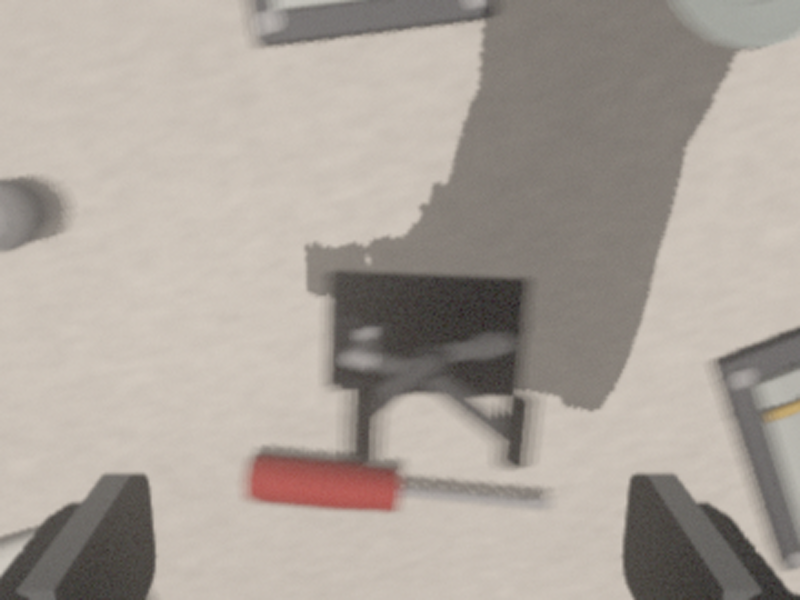

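The pliers' rolls appear as dark bars at (361,390..462) and (517,395..465). The stand's near edge runs from (332,272) to (525,278), and the driver lies just beyond.

```bash
python3 - <<'E'
from h import *
import pickle
p,im=pickle.load(open("w2.pkl","rb"))
q=lambda u,v:(100+u/2.2222-.3,60+v/2.2222-.3)
for z in(122,):
  P=[ray(p,q(*c),z) for c in((362,390),(360,462),(518,397),(516,465))]
  print(np.round(P,1),np.mean(P,0))
  d=(P[2]+P[3]-P[0]-P[1])/2;print("ydist",np.linalg.norm(d),np.arctan2(d[1],d[0])-np.pi/2)
S=[ray(p,q(*c),42) for c in((332,272),(525,278),(515,393),(330,388))]
print(np.round(S,1)); d=S[1]-S[0];print(np.linalg.norm(d),np.arctan2(d[1],d[0])-np.pi/2)
for z in(0,6): 
  S=[ray(p,q(*c),z) for c in((332,272),(525,278))];d=S[1]-S[0];print(z,np.round(S,1),np.linalg.norm(d),np.arctan2(d[1],d[0])-np.pi/2)
pr,R,s=pose();print(pr,np.arctan2(R.as_matrix()[1,1],R.as_matrix()[0,1])-np.pi/2)
# dark-pixel profile of rolls, fine
c=im[60:330,100:460].max(2)
for v in(185,195,205): print(v,[int(x) for x in c[v,150:245:2]])
E
```

```text
[[ 494.  -201.9  122. ]
 [ 520.9 -211.6  122. ]
 [ 513.8 -148.9  122. ]
 [ 539.8 -156.6  122. ]] [ 517.15531876 -179.72993691  122.        ]
ydist 57.340153580244944 -0.34432895666325924
[[ 464.7 -208.9   42. ]
 [ 493.7 -127.4   42. ]
 [ 545.6 -146.1   42. ]
 [ 516.8 -227.8   42. ]]
86.50953650366084 -0.341549065479823
0 [[ 472.7 -214.6    0. ]
 [ 505.2 -123.4    0. ]] 96.81651046023231 -0.34154906547982344
6 [[ 471.6 -213.8    6. ]
 [ 503.5 -124.     6. ]] 95.34408560929356 -0.341549065479823
[ 468.46049092 -190.12946973  251.00219876] -0.31237395941264356
185 [161, 142, 132, 115, 89, 63, 27, 30, 32, 45, 86, 113, 132, 151, 161, 164, 164, 165, 163, 158, 156, 156, 158, 162, 162, 158, 144, 137, 118, 103, 81, 59, 47, 64, 92, 103, 89, 76, 82, 57, 44, 25, 21, 73, 86, 114, 131, 139]
195 [160, 142, 124, 114, 83, 56, 28, 29, 72, 85, 114, 125, 141, 159, 161, 160, 163, 159, 161, 161, 161, 161, 164, 167, 166, 165, 164, 164, 163, 162, 165, 159, 148, 136, 124, 111, 89, 72, 37, 34, 27, 26, 32, 79, 105, 114, 138, 149]
205 [76, 62, 58, 55, 45, 41, 35, 32, 71, 82, 111, 126, 144, 156, 142, 154, 163, 163, 166, 169, 169, 167, 167, 163, 162, 164, 166, 165, 164, 164, 163, 164, 164, 167, 165, 145, 126, 113, 81, 49, 26, 26, 69, 87, 115, 136, 144, 164]
```

>>> carry_out(
  commands=[1, -10.8, 6.2, 10, 0, 0, 0.008, 1, -10.8, 6.2, 10, 0, 0, 0.008, 1, -10.8, 6.2, 15, 0, 0, 0.008, 1, -10.7, 6.3, 15, 0, 0, 0.007, 1, 0, 0, 20, 0, 0, 0, 1, 0, 0, 20, 0, 0, 0, 1, 0, 0, 10, 0, 0, 0, 1, 0, 0, 0, 0, 0, 0],
)

```text
clock: 3.25
position: [517.2, -173.3, 150.5]
eef_rot: [-0.532, -3.095, -0.001]
force: [0.2, -0.0, -0.5]
grip_width: 85.2
finger_force: 0.0
```

```bash
python3 - <<'E'
from h import *
for _ in range(2):capture("top")
pr,R,s=pose();print(pr,np.arctan2(R.as_matrix()[1,1],R.as_matrix()[0,1])-np.pi/2,s["force"])
im=capture("wrist");p=camera_params("wrist")
g=(255*(im/255.)**.5).clip(0,255).astype(np.uint8)
cv2.imwrite("pics/w3.png",g)
print(proj(p,[517.2,-179.7,122]))
E
```

```text
[ 517.84655323 -173.84893931  151.74018083] -0.3406562984041286 [0.43047905 1.00276398 0.25347618]
[260.72025127 252.65314993]
```

View pics/w3.png

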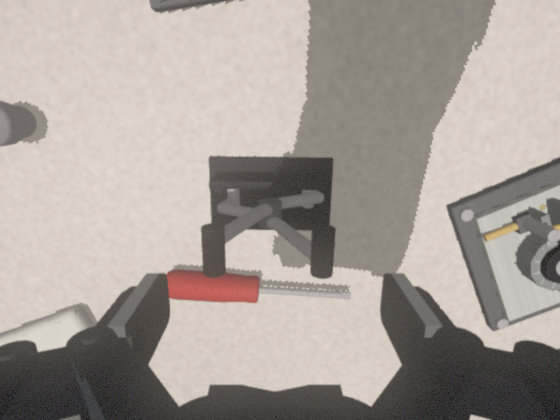

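The rolls are now sharp: left roll centred at (213,250), right at (322,251), and each about 50 px long.

```bash
python3 - <<'E'
from h import *
p=camera_params("wrist")
a,b=ray(p,(213,250),122),ray(p,(322,251),122);d=b-a
print(a,b,(a+b)/2,np.linalg.norm(d),np.arctan2(d[1],d[0])-np.pi/2)
pr,R,s=pose();print(pr,R.inv().apply((a+b)/2-pr))
for uv in((213,226),(213,275),(322,226),(322,277)):print(ray(p,uv,122))
E
```

```text
[ 507.55201085 -202.45623739  122.        ] [ 526.93324068 -149.46614972  122.        ] [ 517.24262576 -175.96119356  122.        ] 56.423235113228934 -0.35063827544820536
[ 517.96664622 -173.96214258  151.97683114] [ 0.04929828 -2.12201026 29.97708221]
[ 495.36168869 -197.44292175  122.        ]
[ 520.80623638 -207.90708729  122.        ]
[ 513.81741283 -145.37714195  122.        ]
[ 541.19655599 -153.91289971  122.        ]
```

>>> carry_out(
  commands=[1, 0, -2.1, 10, 0, 0, 0.008, 1, 0, 0, 12, 0, 0, 0, 1, 0, 0, 12, 0, 0, 0, 1, 0, 0, 12, 0, 0, 0, 1, 0, 0, 10, 0, 0, 0, 0.92, 0, 0, 0, 0, 0, 0, 0.84, 0, 0, 0, 0, 0, 0, 0.78, 0, 0, 0, 0, 0, 0],
  grip_force=25,
)

```text
clock: 4.4
position: [517.5, -176.2, 96.2]
eef_rot: [0.545, 3.092, -0.001]
force: [-0.2, -0.8, 4.1]
grip_width: 66.5
finger_force: 7.4
```

```bash
python3 - <<'E'
from h import *
F=[]
for _ in range(3):capture("top");s=sense();F.append(s["force"]);print(s["position"],s["grip_width"],s["finger_force"],s["force"])
im=capture("wrist")
g=(255*(im/255.)**.5).clip(0,255).astype(np.uint8)
cv2.imwrite("pics/w4.png",g)
E
```

```text
[ 517.5329195  -176.10347147   96.24880649] 66.8455582982129 7.459668964147568 [ 0.1325711  -0.34192605  4.64571782]
[ 517.43234227 -176.11522384   96.20202075] 66.64226369875317 8.015834838151932 [-0.00895951  0.36647203  5.77596873]
[ 517.41239099 -176.11888662   96.16693295] 66.94641051793631 8.362244814634323 [-1.25875055 -0.6885159   5.56712937]
```

View pics/w4.png

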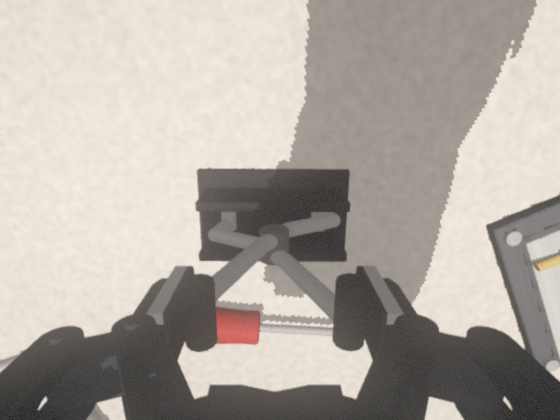

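>>> carry_out(
  commands=[0.78, 0, 0, -6, 0, 0, 0, 0.78, 0, 0, -14, 0, 0, 0, 0.78, 0, 0, -20, 0, 0, 0, 0.78, 0, 0, -20, 0, 0, 0, 0.78, 0, 0, -15, 0, 0, -0.065, 0.78, 0, 0, -15, 0, 0, -0.065, 0.78, 0, 0, 0, 0, 0, -0.065, 0.78, 0, 0, 0, 0, 0, -0.065],
)

```text
clock: 5.6
position: [516.8, -175.9, 186.3]
eef_rot: [0.136, 3.138, -0.001]
force: [0.1, -0.1, -2.3]
grip_width: 66.6
finger_force: 4.6
```

>>> carry_out(
  commands=[0.78, -0.5, 20, 0, 0, 0, 0, 0.78, -1.2, 50, 0, 0, 0, 0, 0.78, -1.2, 58, 0, 0, 0, 0, 0.78, -1.5, 59, 0, 0, 0, 0, 0.78, -1.5, 59, 0, 0, 0, 0, 0.78, -1.2, 58, 0, 0, 0, 0, 0.78, -1.5, 48, 0, 0, 0, 0, 0.78, -0.5, 20, 0, 0, 0, 0],
)

```text
clock: 6.6
position: [558.0, 197.4, 185.6]
eef_rot: [-0.136, -3.139, -0.001]
force: [0.3, 0.5, -2.2]
grip_width: 66.9
finger_force: 4.6
```

```bash
python3 - <<'E'
from h import *
import pickle
for _ in range(6):
  s=sense();print(np.round(s["position"],1),round(s["grip_width"],1),round(s["finger_force"],1),np.round(s["force"],2));capture("top")
pr,R,s=pose();p=camera_params("wrist");im=capture("wrist");pickle.dump((p,im,s),open("w5.pkl","wb"))
print(R.as_matrix().round(4))
g=(255*(im/255.)**.5).clip(0,255).astype(np.uint8)
cv2.imwrite("pics/w5.png",cv2.resize(g,(800,600),interpolation=cv2.INTER_CUBIC))
E
```

```text
[558.  197.4 185.6] 66.9 4.6 [ 0.25  0.49 -2.17]
[558.2 198.3 185.5] 66.7 4.6 [-1.69  2.08 -0.72]
[558.3 196.2 185.4] 66.8 4.6 [-0.39 -0.28 -1.76]
[558.3 194.7 185.3] 66.9 4.6 [-0.   -1.19 -1.09]
[558.3 193.7 185.3] 66.9 4.6 [ 0.87 -0.29 -1.09]
[558.5 193.1 185.4] 66.8 4.6 [ 0.02 -1.22 -0.52]
[[-9.959e-01  9.010e-02 -3.000e-04]
 [ 9.010e-02  9.959e-01 -4.000e-04]
 [ 2.000e-04 -4.000e-04 -1.000e+00]]
```

View pics/w5.png

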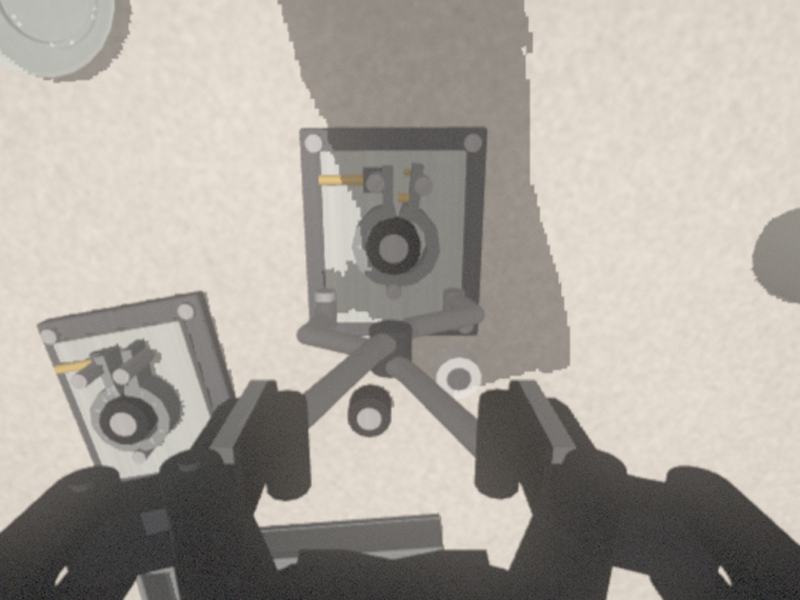

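The picture is sharp. Rest post top is at (375,183), lever post top at (424,184), specimen top at (394,247), base corners at (301,128), (487,128) and (480,333). The pliers' noses are near (325,300) and (458,300).

```bash
python3 - <<'E'
from h import *
import pickle
p,im,s0=pickle.load(open("w5.pkl","rb"))
f=lambda u,v,z:ray(p,((u+.5)*.7-.5,(v+.5)*.7-.5),z)
r,l,sp=f(375,183,55),f(424,184,55),f(394,247,45)
print("rest",r,"lever",l,"spec",sp)
C=[f(*c,12) for c in((301,128),(487,128),(480,333))];print(np.round(C,1))
bl=[f(*c,13) for c in((314,143),(473,143))]
d=bl[1]-bl[0];print("yaw bolts",np.arctan2(d[1],d[0])-np.pi/2)
d=C[1]-C[0];print("yaw",np.arctan2(d[1],d[0])-np.pi/2);d=C[1]-C[2];print("yawx",np.arctan2(-d[1],-d[0]))
d=l-r;print("postdist",np.linalg.norm(d),np.arctan2(d[1],d[0])-np.pi/2)
for y in(-.08,-.09,-.1):
  x=np.array([np.cos(y),np.sin(y)]);yy=np.array([-x[1],x[0]]);
  for q in(r,l): print(y,"rel spec",(q-sp)[:2]@x,(q-sp)[:2]@yy)
print("noses",f(325,300,100),f(458,300,100), "rolls",f(288,445,164),f(497,442,164))
for _ in range(4):capture("top");
for _ in range(4):
  s=sense();print(np.round(s["position"],1),np.round(s["force"],2));capture("top")
print("w5 pos",s0["position"])
E
```

```text
rest [503.87774251 190.30040511  55.        ] lever [506.66173405 215.50621818  55.        ] spec [540.14485355 196.95456494  45.        ]
[[472.  148.9  12. ]
 [481.7 256.5  12. ]
 [608.3 247.3  12. ]]
yaw bolts -0.09000086882404612
yaw -0.08998558015785418
yawx -0.0728081240700805
postdist 25.359093467736457 -0.11000449694864156
-0.08 rel spec -35.619353025026925 -9.531152949667852
-0.08 rel spec -34.8585803445606 15.816526360952478
-0.09 rel spec -35.522262131237895 -9.886863989712783
-0.09 rel spec -35.015000057602705 15.467155547513364
-0.1 rel spec -35.42161904083753 -10.24158635159777
-0.1 rel spec -35.167918299818126 15.116238031408752
noses [551.23168741 163.78688341 100.        ] [556.76496217 224.98055925 100.        ] rolls [586.10016525 153.75738648 164.        ] [591.71495621 229.51497727 164.        ]
[558.8 193.1 185.4] [ 0.11  0.52 -1.58]
[558.8 193.3 185.4] [-0.02  0.73 -1.63]
[558.8 193.4 185.4] [-0.01  1.59 -1.42]
[558.8 193.6 185.4] [-0.18  0.16 -1.55]
w5 pos [558.61696012 192.82556131 185.39500308]
```

```bash
python3 - <<'E'
from h import *
import pickle
p,im,s=pickle.load(open("w5.pkl","rb"))
R=Ro.from_rotvec(s["eef_rot"]);P=s["position"]
f=lambda u,v,z:R.inv().apply(ray(p,((u+.5)*.7-.5,(v+.5)*.7-.5),z)-P).round(1)
for z in(205,211,217): print(z,"rolls(tool)",f(288,430,z),f(497,430,z),"ends",f(288,392,z),f(290,497,z))
for z in(95,100,105): print(z,"nose",f(325,300,z),f(458,300,z), "pin",f(391,345,z+47))
g=(255*(im/255.)**.5).clip(0,255).astype(np.uint8)[165:275,185:360]
cv2.imwrite("pics/w5c.png",cv2.resize(g,None,fx=4.5,fy=4.5,interpolation=cv2.INTER_CUBIC))
print(g.shape)
E
```

```text
205 rolls(tool) [ -0.  -26.7 -19.6] [ -0.   29.8 -19.6] ends [ 11.3 -26.1 -19.6] [-21.5 -27.4 -19.6]
211 rolls(tool) [  3.6 -25.4 -25.6] [  3.6  28.5 -25.6] ends [ 14.4 -24.7 -25.6] [-16.8 -26.  -25.6]
217 rolls(tool) [  7.2 -24.  -31.6] [  7.2  27.1 -31.6] ends [ 17.5 -23.4 -31.6] [-12.2 -24.6 -31.6]
95 nose [  3.2 -30.2  90.4] [ 3.2 32.6 90.4] pin [-0.7  1.  43.4]
100 nose [  4.7 -29.6  85.4] [ 4.7 31.9 85.4] pin [ 1.3  1.  38.4]
105 nose [  6.2 -28.9  80.4] [ 6.2 31.2 80.4] pin [ 3.3  1.  33.4]
(110, 175, 3)
```

View pics/w5c.png

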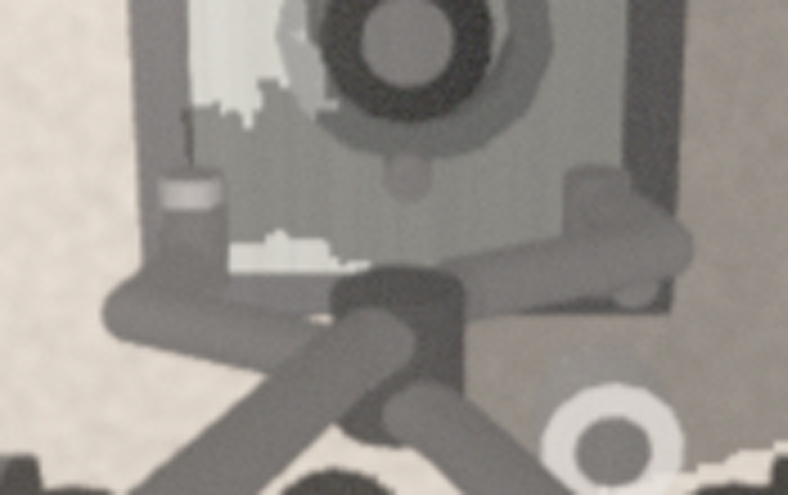

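Crop: the noses' front ends are at (193,172) and (597,170), about 57 mm apart, so the jaws sit centred under the TCP. I move over the posts.

>>> carry_out(
  commands=[0.78, 2, 0.1, 0, 0, 0, 0, 0.78, 7, 0.5, 0, 0, 0, 0, 0.78, 11, 0.9, 0, 0, 0, 0, 0.78, 12.2, 0.9, 0, 0, 0, 0, 0.78, 11, 0.9, 0, 0, 0, 0, 0.78, 7, 0.5, 0, 0, 0, 0, 0.78, 3, 0.1, 0, 0, 0, 0, 0.78, 1, 0, 0, 0, 0, 0],
)

```text
clock: 8.35
position: [505.2, 202.6, 185.4]
eef_rot: [0.139, 3.138, 0.0]
force: [-0.4, -0.1, -2.1]
grip_width: 66.5
finger_force: 4.6
```

>>> carry_out(
  commands=[0.78, 0, 0, 0, 0, 0, 0, 0.78, 0, 0, 0, 0, 0, 0, 0.78, 0, 0, 3, 0, 0, 0, 0.78, 0, 0, 7, 0, 0, 0, 0.78, 0, 0, 9, 0, 0, 0, 0.78, 0, 0, 4, 0, 0, 0, 0.78, 0, 0, 2, 0, 0, 0, 0.78, 0, 0, 0, 0, 0, 0],
)

```text
clock: 9.35
position: [505.1, 202.6, 160.3]
eef_rot: [-0.139, -3.138, 0.0]
force: [0.1, -0.2, -1.7]
grip_width: 66.3
finger_force: 4.6
```

```bash
cat >> h.py <<'E'
def rd(n=8):
    """average n fresh readings; force along clamp y (yaw -.088)"""
    A=[]
    for _ in range(n):
        capture("top");s=sense();f=s["force"];A.append([*s["position"],s["grip_width"],s["finger_force"],f[0]*.996-f[1]*.088,f[1]*.996+f[0]*.088,f[2]])
    A=np.array(A);print(s["clock"],"pos",A[:,:3].mean(0).round(2),"w,ff",A[:,3:5].mean(0).round(2),"F",A[:,5:].mean(0).round(2),"sd",A[:,5:].std(0).round(2))
E
python3 - <<'E'
from h import *
rd()
# where would noses appear vs posts: image of the present, row profile only
import pickle
E
```

```text
9.75 pos [505.27 202.64 160.49] w,ff [66.58  4.58] F [ 0.26 -0.41 -1.72] sd [0.51 0.39 0.71]
```

>>> carry_out(
  commands=[0.78, 0, 0, 2, 0, 0, 0, 0.78, 0, 0, 4, 0, 0, 0, 0.78, 0, 0, 6, 0, 0, 0, 0.78, 0, 0, 7, 0, 0, 0, 0.78, 0, 0, 6, 0, 0, 0, 0.78, 0, 0, 5, 0, 0, 0, 0.78, 0, 0, 2, 0, 0, 0, 0.78, 0, 0, 0, 0, 0, 0],
)

```text
clock: 10.75
position: [505.1, 202.6, 128.2]
eef_rot: [-0.14, -3.138, 0.0]
force: [0.8, 0.3, -1.3]
grip_width: 66.4
finger_force: 4.6
```

```bash
python3 - <<'E'
from h import *
rd()
im=capture("wrist");g=(255*(im/255.)**.5).clip(0,255).astype(np.uint8)[120:330,140:420]
cv2.imwrite("pics/w6.png",cv2.resize(g,(800,600),interpolation=cv2.INTER_CUBIC))
E
```

```text
11.15 pos [505.25 202.63 128.47] w,ff [66.68  4.58] F [-0.16  0.15 -1.7 ] sd [0.61 0.44 0.41]
```

View pics/w6.png

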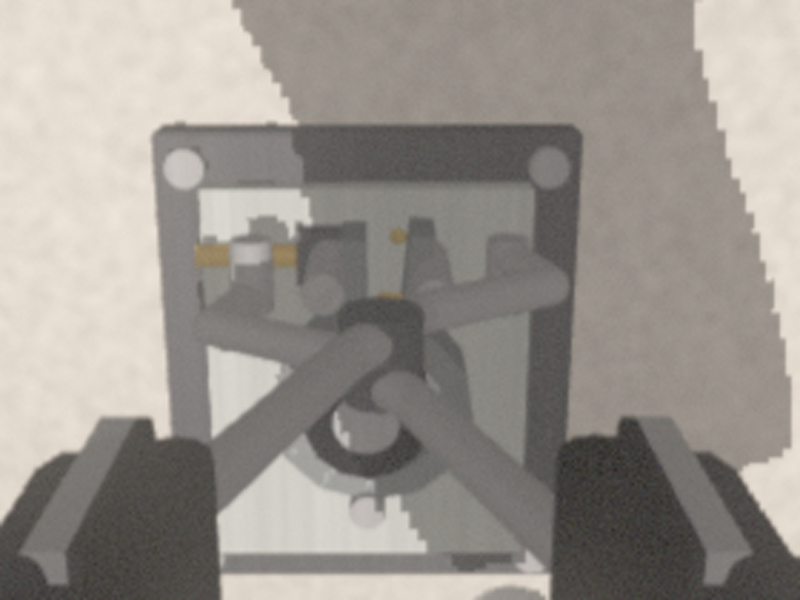

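The picture confirms the jaws are astride. Nose inner edges are at about 272 and 487, post outer edges at about 305 and 451, so both gaps are nearly equal. I close slowly, raising the tool to hold the nose height.

>>> carry_out(
  commands=[0.757, 0, 0, -1.1, 0, 0, 0, 0.735, 0, 0, -1.1, 0, 0, 0, 0.712, 0, 0, -1.1, 0, 0, 0, 0.69, 0, 0, -1.1, 0, 0, 0, 0.667, 0, 0, -1.1, 0, 0, 0, 0.645, 0, 0, -1.1, 0, 0, 0, 0.622, 0, 0, -1.1, 0, 0, 0, 0.61, 0, 0, -0.6, 0, 0, 0],
)

```text
clock: 12.2
position: [505.1, 202.6, 136.7]
eef_rot: [0.139, 3.138, -0.0]
force: [0.5, -0.6, -1.6]
grip_width: 52.1
finger_force: 5.8
```

```bash
python3 - <<'E'
from h import *
rd(4);rd(6)
E
```

```text
12.4 pos [505.17 202.6  136.66] w,ff [52.09  5.83] F [-0.08 -0.14 -1.52] sd [0.15 0.06 0.42]
12.7 pos [505.11 202.59 136.57] w,ff [52.11  5.83] F [ 0.03  0.26 -1.68] sd [0.4  0.36 0.35]
```

>>> carry_out(
  commands=[0.607, 0, 0, -0.15, 0, 0, 0, 0.604, 0, 0, -0.15, 0, 0, 0, 0.6, 0, 0, -0.15, 0, 0, 0, 0.596, 0, 0, -0.2, 0, 0, 0, 0.593, 0, 0, -0.15, 0, 0, 0, 0.59, 0, 0, -0.15, 0, 0, 0, 0.588, 0, 0, -0.1, 0, 0, 0, 0.588, 0, 0, 0, 0, 0, 0],
)

```text
clock: 13.7
position: [505.1, 202.6, 137.7]
eef_rot: [0.14, 3.138, -0.0]
force: [-0.0, -0.2, -2.0]
grip_width: 50.4
finger_force: 6.0
```

```bash
python3 - <<'E'
from h import *
rd(8)
E
```

```text
14.1 pos [505.12 202.59 137.64] w,ff [50.23  5.99] F [ 0.01  0.17 -1.37] sd [0.33 0.41 0.46]
```

>>> carry_out(
  commands=[0.586, 0, 0, -0.1, 0, 0, 0, 0.583, 0, 0, -0.15, 0, 0, 0, 0.58, 0, 0, -0.15, 0, 0, 0, 0.577, 0, 0, -0.15, 0, 0, 0, 0.574, 0, 0, -0.15, 0, 0, 0, 0.572, 0, 0, -0.1, 0, 0, 0, 0.572, 0, 0, 0, 0, 0, 0, 0.572, 0, 0, 0, 0, 0, 0],
)

```text
clock: 15.1
position: [505.1, 202.6, 138.5]
eef_rot: [0.14, 3.138, -0.0]
force: [0.6, -0.3, -1.4]
grip_width: 49.0
finger_force: 6.1
```

```bash
python3 - <<'E'
from h import *
rd(8)
E
```

```text
15.5 pos [505.13 202.59 138.46] w,ff [49.01  6.1 ] F [-0.15 -0.   -1.96] sd [0.36 0.56 0.47]
```

>>> carry_out(
  commands=[0.57, 0, 0, -0.1, 0, 0, 0, 0.567, 0, 0, -0.15, 0, 0, 0, 0.564, 0, 0, -0.15, 0, 0, 0, 0.561, 0, 0, -0.15, 0, 0, 0, 0.558, 0, 0, -0.15, 0, 0, 0, 0.556, 0, 0, -0.1, 0, 0, 0, 0.556, 0, 0, 0, 0, 0, 0, 0.556, 0, 0, 0, 0, 0, 0],
)

```text
clock: 16.5
position: [505.2, 202.6, 139.3]
eef_rot: [0.139, 3.138, 0.0]
force: [-0.4, 0.9, -2.0]
grip_width: 47.5
finger_force: 6.4
```

```bash
python3 - <<'E'
from h import *
rd(8)
E
```

```text
16.9 pos [505.13 202.61 139.25] w,ff [47.57  6.38] F [ 0.09  0.34 -1.53] sd [0.62 0.29 0.31]
```

>>> carry_out(
  commands=[0.554, 0, 0.1, -0.1, 0, 0, 0, 0.551, 0, 0.1, -0.15, 0, 0, 0, 0.548, 0, 0.1, -0.15, 0, 0, 0, 0.545, 0, 0.1, -0.15, 0, 0, 0, 0.542, 0, 0.1, -0.15, 0, 0, 0, 0.54, 0, 0.1, -0.1, 0, 0, 0, 0.54, 0, 0, 0, 0, 0, 0, 0.54, 0, 0, 0, 0, 0, 0],
)

```text
clock: 17.9
position: [505.1, 203.2, 140.0]
eef_rot: [-0.139, -3.138, 0.0]
force: [0.9, 0.9, -2.5]
grip_width: 46.1
finger_force: 7.2
```

```bash
python3 - <<'E'
from h import *
rd(8)
E
```

```text
18.3 pos [505.16 203.17 140.03] w,ff [46.11  7.16] F [-0.15 -0.18 -2.48] sd [0.5  0.37 0.51]
```

>>> carry_out(
  commands=[0.536, 0, -0.13, -0.13, 0, 0, 0, 0.532, 0, -0.13, -0.13, 0, 0, 0, 0.528, 0, -0.13, -0.13, 0, 0, 0, 0.524, 0, -0.13, -0.13, 0, 0, 0, 0.52, 0, -0.13, -0.13, 0, 0, 0, 0.516, 0, -0.13, -0.13, 0, 0, 0, 0.516, 0, 0, 0, 0, 0, 0, 0.516, 0, 0, 0, 0, 0, 0],
)

```text
clock: 19.3
position: [505.1, 202.5, 140.9]
eef_rot: [0.139, 3.138, 0.0]
force: [-0.4, -0.5, -1.3]
grip_width: 44.3
finger_force: 11.0
```

```bash
python3 - <<'E'
from h import *
rd(8)
E
```

```text
19.7 pos [505.14 202.44 140.85] w,ff [44.39 10.99] F [-0.17  0.44 -1.48] sd [0.44 0.25 0.36]
```

>>> carry_out(
  commands=[0.512, 0, -0.1, -0.13, 0, 0, 0, 0.508, 0, -0.1, -0.13, 0, 0, 0, 0.504, 0, -0.1, -0.13, 0, 0, 0, 0.5, 0, -0.1, -0.13, 0, 0, 0, 0.496, 0, -0.1, -0.13, 0, 0, 0, 0.492, 0, -0.1, -0.13, 0, 0, 0, 0.492, 0, 0, 0, 0, 0, 0, 0.492, 0, 0, 0, 0, 0, 0],
)

```text
clock: 20.7
position: [505.0, 201.8, 141.6]
eef_rot: [-0.139, -3.138, 0.0]
force: [-0.6, -0.5, -1.4]
grip_width: 41.8
finger_force: 9.1
```

```bash
python3 - <<'E'
from h import *
rd(8)
E
```

```text
21.1 pos [505.03 201.8  141.58] w,ff [42.25  9.01] F [-0.27  0.01 -1.9 ] sd [0.21 0.42 0.42]
```

>>> carry_out(
  commands=[0.488, 0, -0.13, -0.13, 0, 0, 0, 0.484, 0, -0.13, -0.13, 0, 0, 0, 0.48, 0, -0.13, -0.13, 0, 0, 0, 0.476, 0, -0.13, -0.13, 0, 0, 0, 0.472, 0, -0.13, -0.13, 0, 0, 0, 0.468, 0, -0.13, -0.13, 0, 0, 0, 0.468, 0, 0, 0, 0, 0, 0, 0.468, 0, 0, 0, 0, 0, 0],
)

```text
clock: 22.1
position: [505.0, 201.0, 142.4]
eef_rot: [-0.14, -3.138, 0.0]
force: [-0.3, -1.2, -1.3]
grip_width: 40.2
finger_force: 6.8
```

```bash
python3 - <<'E'
from h import *
rd(8)
E
```

```text
22.5 pos [504.99 201.01 142.39] w,ff [40.1   6.86] F [-0.11 -0.17 -1.91] sd [0.45 0.72 0.52]
```

>>> carry_out(
  commands=[0.465, 0, -0.1, -0.1, 0, 0, 0, 0.462, 0, -0.1, -0.1, 0, 0, 0, 0.459, 0, -0.1, -0.1, 0, 0, 0, 0.456, 0, -0.1, -0.1, 0, 0, 0, 0.453, 0, -0.1, -0.1, 0, 0, 0, 0.451, 0, 0, -0.1, 0, 0, 0, 0.451, 0, 0, 0, 0, 0, 0, 0.451, 0, 0, 0, 0, 0, 0],
)

```text
clock: 23.5
position: [505.0, 200.6, 143.0]
eef_rot: [0.139, 3.138, 0.0]
force: [0.5, -0.6, -1.7]
grip_width: 38.5
finger_force: 7.0
```

```bash
python3 - <<'E'
from h import *
rd(8)
E
```

```text
23.9 pos [504.95 200.54 142.99] w,ff [38.69  6.97] F [ 0.07 -0.26 -1.91] sd [0.44 0.64 0.53]
```

>>> carry_out(
  commands=[0.48, 0, 0, 0, 0, 0, 0, 0.52, 0, 0.2, 0, 0, 0, 0, 0.57, 0, 0.3, 0, 0, 0, 0, 0.62, 0, 0.3, 0, 0, 0, 0, 0.67, 0, 0.3, 0, 0, 0, 0, 0.72, 0, 0.2, 0, 0, 0, 0, 0.76, 0, 0, 0, 0, 0, 0, 0.78, 0, 0, 0, 0, 0, 0],
)

```text
clock: 24.9
position: [505.1, 201.8, 143.0]
eef_rot: [-0.139, -3.138, 0.0]
force: [1.2, 0.2, -2.6]
grip_width: 66.7
finger_force: 4.6
```

>>> carry_out(
  commands=[0.78, 0, 0, -2, 0, 0, 0, 0.78, 0, 0, -4, 0, 0, 0, 0.78, 0, 0, -7, 0, 0, 0, 0.78, 0, 0, -8, 0, 0, 0, 0.78, 0, 0, -9, 0, 0, 0, 0.78, 0, 0, -7, 0, 0, 0, 0.78, 0, 0, -4, 0, 0, 0, 0.78, 0, 0, -2, 0, 0, 0],
)

```text
clock: 25.9
position: [505.1, 201.9, 186.2]
eef_rot: [0.139, 3.138, 0.0]
force: [-0.8, 0.2, -1.2]
grip_width: 66.7
finger_force: 4.6
```

>>> carry_out(
  commands=[0.78, -2, 0, 0, 0, 0, 0, 0.78, -7, -0.5, 0, 0, 0, 0, 0.78, -11, -0.9, 0, 0, 0, 0, 0.78, -12.2, -0.9, 0, 0, 0, 0, 0.78, -11, -0.9, 0, 0, 0, 0, 0.78, -7, -0.5, 0, 0, 0, 0, 0.78, -3, 0, 0, 0, 0, 0, 0.78, -1, 0, 0, 0, 0, 0],
)

```text
clock: 26.9
position: [558.7, 193.3, 185.9]
eef_rot: [-0.139, -3.138, 0.0]
force: [-0.1, 0.3, -2.2]
grip_width: 67.1
finger_force: 4.6
```

```bash
python3 - <<'E'
from h import *
import pickle
rd(4)
p,im,s=pickle.load(open("w5.pkl","rb"))
q=camera_params("wrist");n=capture("wrist");pr,R,_=pose();print(pr)
# old feature px -> template match in new; report world shift
def track(u,v,z,h=9):
    u,v=int(u*.7),int(v*.7);T=im[v-h:v+h+1,u-h:u+h+1]
    a=ray(p,(u,v),z);g=proj(q,a);gu,gv=np.round(g).astype(int);m=18
    S=n[gv-m-h:gv+m+h+1,gu-m-h:gu+m+h+1]
    r=cv2.matchTemplate(S,T,cv2.TM_CCOEFF_NORMED);_,mx,_,l=cv2.minMaxLoc(r)
    b=ray(q,(gu-m+l[0],gv-m+l[1]),z);print((b-a).round(1),round(mx,2))
for c in((375,183,55),(424,184,55),(394,247,45),(314,143,13),(473,143,13)):track(*c)
E
```

```text
27.1 pos [558.56 193.41 186.02] w,ff [66.55  4.59] F [ 0.08 -0.01 -1.4 ] sd [0.25 0.42 0.47]
[558.52385316 193.42380634 186.10309971]
[-0.1 -0.2  0. ] 0.97
[-2.1 -5.9  0. ] 0.92
[-0.1 -0.1  0. ] 0.98
[-0.   0.5  0. ] 0.97
[-0.3 -0.1  0. ] 0.97
```

>>> carry_out(
  commands=[0.78, 0.5, -20, 0, 0, 0, 0, 0.78, 1.2, -50, 0, 0, 0, 0, 0.78, 1.2, -58, 0, 0, 0, 0, 0.78, 1.3, -59, 0, 0, 0, 0, 0.78, 1.3, -59, 0, 0, 0, 0, 0.78, 1.2, -58, 0, 0, 0, 0, 0.78, 1.1, -48, 0, 0, 0, 0, 0.78, 0.5, -19.7, 0, 0, 0, 0],
)

```text
clock: 28.15
position: [516.4, -179.3, 186.1]
eef_rot: [0.144, 3.138, -0.001]
force: [-0.3, 0.8, -2.3]
grip_width: 66.9
finger_force: 4.6
```

>>> carry_out(
  commands=[0.78, 0, 0, 0, 0, 0, 0.03, 0.78, 0, 0, 0, 0, 0, 0.05, 0.78, 0, 0, 0, 0, 0, 0.05, 0.78, 0, 0, 0, 0, 0, 0.05, 0.78, 0, 0, 0, 0, 0, 0.05, 0.78, 0, 0, 0, 0, 0, 0.03, 0.78, 0, 0, 0, 0, 0, 0, 0.78, 0, 0, 0, 0, 0, 0],
)

```text
clock: 29.15
position: [517.5, -175.8, 186.0]
eef_rot: [0.544, 3.094, 0.0]
force: [0.2, 0.5, -1.1]
grip_width: 66.7
finger_force: 4.6
```

```bash
python3 - <<'E'
from h import *
rd(8)
pr,R,s=pose();M=R.as_matrix();print(s["eef_rot"],np.arctan2(M[1,1],M[0,1])-np.pi/2,R.inv().apply(np.array([517.42,-176.12,96.2])-pr))
E
```

```text
29.55 pos [ 517.47 -176.12  185.98] w,ff [66.64  4.59] F [-0.3   0.19 -1.52] sd [0.52 0.41 0.26]
[-5.45177274e-01 -3.09387961e+00 -1.13314910e-05] -0.3488419159411671 [5.68477474e-02 5.76430420e-02 8.97840786e+01]
```

Pose matches the pick-up pose. Lowering straight in.

>>> carry_out(
  commands=[0.78, 0, 0, 4, 0, 0, 0, 0.78, 0, 0, 8, 0, 0, 0, 0.78, 0, 0, 10, 0, 0, 0, 0.78, 0, 0, 10, 0, 0, 0, 0.78, 0, 0, 8, 0, 0, 0, 0.78, 0, 0, 5, 0, 0, 0, 0.78, 0, 0, 3, 0, 0, 0, 0.78, 0, 0, 0, 0, 0, 0],
)

```text
clock: 30.55
position: [517.5, -176.2, 137.9]
eef_rot: [-0.545, -3.094, 0.0]
force: [-0.1, 0.6, -1.9]
grip_width: 66.7
finger_force: 4.6
```

>>> carry_out(
  commands=[0.78, 0, 0, 4, 0, 0, 0, 0.78, 0, 0, 7, 0, 0, 0, 0.78, 0, 0, 8, 0, 0, 0, 0.78, 0, 0, 8, 0, 0, 0, 0.78, 0, 0, 6, 0, 0, 0, 0.78, 0, 0, 4, 0, 0, 0, 0.78, 0, 0, 2, 0, 0, 0, 0.78, 0, 0, 0, 0, 0, 0],
)

```text
clock: 31.55
position: [517.5, -176.2, 99.0]
eef_rot: [0.545, 3.094, -0.0]
force: [0.3, -0.9, -1.9]
grip_width: 66.4
finger_force: 4.6
```

```bash
python3 - <<'E'
from h import *
rd(5)
E
```

```text
31.8 pos [ 517.63 -176.22   99.19] w,ff [66.77  4.6 ] F [-0.2  -0.14 -1.69] sd [0.28 0.34 0.41]
```

>>> carry_out(
  commands=[0.78, 0, 0, 0.5, 0, 0, 0, 0.78, 0, 0, 0.5, 0, 0, 0, 0.78, 0, 0, 0.5, 0, 0, 0, 0.78, 0, 0, 0.5, 0, 0, 0, 0.78, 0, 0, 0.4, 0, 0, 0, 0.78, 0, 0, 0, 0, 0, 0, 0.78, 0, 0, 0, 0, 0, 0, 0.78, 0, 0, 0, 0, 0, 0],
)

```text
clock: 32.8
position: [518.4, -176.8, 97.7]
eef_rot: [0.545, 3.092, -0.002]
force: [-0.6, -1.8, 9.8]
grip_width: 66.0
finger_force: 9.3
```

```bash
python3 - <<'E'
from h import *
rd(4)
E
```

```text
33.0 pos [ 518.43 -176.86   97.73] w,ff [66.75  9.3 ] F [-1.39 -1.4   8.77] sd [0.47 0.41 0.55]
```

>>> carry_out(
  commands=[0.78, 0, 0, -0.5, 0, 0, 0, 0.78, 0, 0, -0.5, 0, 0, 0, 0.79, 0, 0, 0, 0, 0, 0, 0.81, 0, 0, 0, 0, 0, 0, 0.84, 0, 0, 0, 0, 0, 0, 0.9, 0, 0, 0, 0, 0, 0, 1, 0, 0, 0, 0, 0, 0, 1, 0, 0, 0, 0, 0, 0],
)

```text
clock: 34.0
position: [517.5, -176.1, 97.6]
eef_rot: [0.545, 3.094, -0.0]
force: [0.3, 1.0, -0.8]
grip_width: 85.2
finger_force: 0.0
```

```bash
python3 - <<'E'
from h import *
rd(4)
E
```

```text
34.2 pos [ 517.5  -176.16   97.61] w,ff [85.54  0.  ] F [-0.08 -0.08  0.08] sd [0.44 0.41 0.4 ]
```

>>> carry_out(
  commands=[1, 0, 0, -2, 0, 0, 0, 1, 0, 0, -5, 0, 0, 0, 1, 0, 0, -8, 0, 0, 0, 1, 0, 0, -10, 0, 0, 0, 1, 0, 0, -11, 0, 0, 0, 1, 0, 0, -10, 0, 0, 0, 1, 0, 0, -6, 0, 0, 0, 1, 0, 0, -2.4, 0, 0, 0],
)

```text
clock: 35.2
position: [517.7, -176.2, 152.4]
eef_rot: [0.545, 3.093, -0.0]
force: [0.1, -0.7, 0.2]
grip_width: 85.3
finger_force: 0.0
```

```bash
python3 - <<'E'
from h import *
rd(4)
q=camera_params("wrist");n=capture("wrist");n=(255*(n/255.)**.5).clip(0,255).astype(np.uint8)
o=cv2.imread("pics/w3.png")
for nm,u,v,h in(("rollL",213,250,28),("rollR",322,251,28),("pin",268,210,14),("noseL",232,195,14),("noseR",315,198,14),("stand corner",212,160,14),("driver tip",345,292,12),("driver",215,287,14)):
    T=o[v-h:v+h+1,u-h:u+h+1];m=30
    S=n[v-m-h:v+m+h+1,u-m-h:u+m+h+1]
    _,mx,_,l=cv2.minMaxLoc(cv2.matchTemplate(S,T,cv2.TM_CCOEFF_NORMED));print(nm,u-m+l[0],v-m+l[1],"d",l[0]-m,l[1]-m,round(mx,2))
E
```

```text
35.4 pos [ 517.45 -176.13  152.01] w,ff [85.43  0.  ] F [0.06 0.04 0.19] sd [0.64 0.13 0.34]
rollL 218 250 d 5 0 0.99
rollR 327 250 d 5 -1 0.98
pin 272 209 d 4 -1 0.96
noseL 235 195 d 3 0 0.94
noseR 318 197 d 3 -1 0.97
stand corner 215 161 d 3 1 0.99
driver tip 348 291 d 3 -1 0.96
driver 219 287 d 4 0 0.96
```

```bash
python3 -c "
from rig import *
print(hand_in())"
```

```text
the job is handed in; nothing more can be done
None
```

The clamp is snapped shut around the specimen (the lever post moved about 6 mm, the specimen and rest post stayed put), the pliers are back upright in their stand and released, and the job was handed in at about 35 s on the robot's clock.

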